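Lift the passed sweet with the tongs

TASK

Three plates on the packing table each hold one sweet, and the green marker stands just beyond the plate whose sweet has set and is to be checked. Take the sprung tongs from their rest by the blue grip plates, close them on that sweet and lift it at least 12 cm above the table, and finish while holding it there still in the tongs, with the gripper squeezing the tongs. Do not touch any sweet with the gripper itself, and leave the other two sweets, the markers and the jars where they are.

Things in the scene. Friction and masses are not known exactly. Their poses are not given: they have to be found in the camera images.
- tongs_grip (a point): Middle between the blue grip plates of sprung steel tongs (V of two arms, 167 mm long, 100 g, balanced about here) lying level on a grey rest, this point 55 mm up. x: from hinge to jaws, y left, z up. Plates upright, 40 mm long, 24 high, centred at this height; 51 mm over their outer faces when open, 36 when closed on a sweet. Fixed to the right arm.
- tongs_jaw (a point): Middle between the open blue jaw paddles, 77 mm ahead of the grip point and 22 mm lower, the height where a sweet should sit. Paddles 24 mm long (x), 4 thick, from 7 mm above to 38 mm below the grip point's height, 60 mm apart inside when open. Fixed to the right arm, same axes.
- tongs_hinge (a point): Upright hinge pin at the rear of the tongs, 78 mm behind the grip point, same height and axes, fixed to the right arm. Squeezed by an angle s, the true mid-line of the tongs is these axes turned by -s/2 about the pin.
- tongs_squeeze (a joint): How far the tongs are squeezed (rad): 0 open, as they lie; 0.19 closed on a 30 mm sweet; 0.28 stop. A spring opens them, pushing at the plates with about 6 N when open, 9 N when closed on a sweet: to carry the tongs open, keep them squeezed a little, for instance to 46 mm over the plates, which leaves about 50 mm between the jaws.
- rest: Grey plastic tongs rest, fixed. Origin on the table under the grip plates' middle, x along the tongs (which may lie up to 0.06 rad and 4 mm off). Base 170 x 90 x 8 mm. A block under the hinge and a cross bar (12 x 88 mm, centre 46 mm ahead), both 48 mm high, carry the arms; under the plates it is free down to 8 mm.
- plate_orange: Fixed round white plate with a pale blue centre, 84 mm across, 12 mm high, that carries the orange sweet. Origin at the centre of its underside, on the table.
- orange_mid (a point): Centre of the sweet (orange, rounded candied fruit), 30 mm across and 30 mm high, about 30 g, upright, loose on the middle of its plate (its centre 27 mm above the table). Its sides are 30 mm across in the middle third of its height.
- plate_dark: Fixed round white plate with a pale blue centre, 84 mm across, 12 mm high, that carries the dark sweet. Origin at the centre of its underside, on the table.
- dark_mid (a point): Centre of the sweet (dark brown chocolate, nearly a cylinder), 30 mm across and 30 mm high, about 30 g, upright, loose on the middle of its plate (its centre 27 mm above the table). Its sides are 30 mm across in the middle third of its height.
- plate_pink: Fixed round white plate with a pale blue centre, 84 mm across, 12 mm high, that carries the pink sweet. Origin at the centre of its underside, on the table.
- pink_mid (a point): Centre of the sweet (pink sugar dragee, rounded), 30 mm across and 30 mm high, about 30 g, upright, loose on the middle of its plate (its centre 27 mm above the table). Its sides are 30 mm across in the middle third of its height.
- marker_green: Green plastic pawn-shaped marker, 24 mm across, 35 mm high, loose. Origin at the centre of its underside. One marker stands just beyond each plate, about 65 mm from the plate's centre; the plate it stands at holds the sweet to take.
- marker_red1: Red plastic pawn-shaped marker, 24 mm across, 35 mm high, loose. Origin at the centre of its underside. One marker stands just beyond each plate, about 65 mm from the plate's centre; it marks a sweet that must be left.
- marker_red2: Red plastic pawn-shaped marker, 24 mm across, 35 mm high, loose. Origin at the centre of its underside. One marker stands just beyond each plate, about 65 mm from the plate's centre; it marks a sweet that must be left.
- jar_a: Glass jar with a yellow cap, 64 mm across, 90 mm high, loose. Bystander. Origin at the centre of its underside.
- jar_b: Glass jar with a red cap, 64 mm across, 90 mm high, loose. Bystander. Origin at the centre of its underside.

How it is judged:
By the outcome, as a careful person would: the job done as asked, in the order asked, and still so for the second after the job is handed in, while the arm keeps its last pose, push and grip.
It also fails if it takes over 40 s, if anything falls off the work surface, if the arm or the gripper's body presses on something with over 40 N, if the wrist force passes 120 N, or if a joint passes its speed limit or range.

ROBOT

A 7-joint arm with a two-finger parallel gripper is mounted at the origin on the work surface. World frame = base frame: x ahead of the robot, y to its left, z up, the work surface at z = 0. Lengths are in m, angles in rad, forces in N, time in s.
With the tool pointing down it reaches from about 0.4 to 0.9 m from the base axis. Payload 5.5 kg.
Tool frame: the origin (TCP) lies between the finger pads; the fingertips stand 11 mm ahead of it and the grasp point (between the pads) lies 8 mm behind it; z points along the fingers, y is the line along which they close (so a half turn about z gives the same grasp; the last joint's range is limited). The gripper opens to 85 mm and grips with 20 to 120 N. Pads are 22 mm wide; open, the fingers measure 114 mm over their backs; the gripper's body (76 mm by 85 mm) begins 54 mm behind the grasp point. The pads swing forward as they close: fully open they stand 13 mm farther back than shut.
Start: joints at [-1.033, 0.501, -0.427, 1.55, 0.221, 1.138, -0.21], TCP at [0.176, 0.626, 0.242] pointing down, gripper open.
Joint ranges: [-2.88, 2.88], [-0.31, 2.03], [-1.54, 1.56], [0.2, 2.42], [-1.41, 4.55], [0.19, 2.02], [-2.57, 2.57]. Speed limits (rad/s): [2.57, 2.57, 3.14, 3.14, 3.14, 3.14, 3.14].

INTERFACE

Orientations are given as a unit quaternion [x, y, z, w].
In Python, from workcell import readout, imaging, order, silhouettes gives the robot as it stands.
- The arm moves only by the shell command python3 -m handwheel 'ROWS'. ROWS is JSON, a list of rows, each a list of 5 numbers: the opening, from 0 (shut) to 1 (fully open), then the shift along the world's x, y, z in m, then the turn about the world's z in rad. In form: [[claw, dx, dy, dz, twist], ...]. A call has 1 to 12 rows; each row shifts and turns the commanded pose from where the row before left it; what a row does not reach is not made up. A row lasts 1/10 s, in which the tool goes at most 50 mm and 8.59 degrees, less where a joint would pass 70% of its speed; a pose out of reach is approached as far as the arm can. A call with a gripper value outside its range is refused whole. The fingers move at their own pace and stop on an object; the grip force is fixed at half the most. Time passes only in rows, so rows that do not move let the fingers close. It gives the time, the measured TCP pose, the force, the opening and the grip force at its end, in the units of the state.
- readout.get_obs(): the state, without advancing time (a new reading comes with each control period).
- imaging.read_camera(name): name is "scene" or "top"; returns a dict with "image" (420x560x3 uint8, red, green, blue), "fx", "fy", "cx", "cy" (pixels), "origin" and "attitude" of the camera in the world. Camera axes: x right, y down, z forward; pixel columns grow to the right and rows downward; lengths in m; the calibration is good to about 2 mm. A picture is of the moment at which its call begins. There is no depth.
- order.finish_job(): hands the job in; it is judged then, once.
Trained networks look in the newest picture that a camera, given by its name, has taken for a name from the list of things; names that differ only in an ending like _2 or _b are one class to them, and where a whole thing is asked for, a point or a joint stands for the part that bears it (a point fixed in the world has none). Each returns a list of dicts, best first, with "conf" (0 to 1); they miss things now and then, are a little off and sometimes report something else, mostly with a low value. They report only what shows in the picture. A call takes as long as a camera call.
- silhouettes(camera, name): "pixels" (420x560 bool, what is visible of it) and "pixel" ([column, row] in pixels, amid what is visible of it).
The state is a dict: "time": time; "joint_pos": joint angles; "qvel": joint speeds; "joint_efforts": joint torques, N m; "ee_pos": TCP position; "orientation": TCP orientation; "wrist_force": force on the tool from outside, world axes, zero at the start; "torque": the same for the moment, N m; "width": finger opening in m; "finger_force": force on a finger pad.
Only numpy, scipy, OpenCV 4.12 (cv2) and the standard library are available. Lean on these libraries where they do the work, as an engineer would, in place of code of your own. Each camera call takes 0.05 s, during which the arm holds its last target. There are 200 camera calls.

## Working session

There is one attempt and no reset: what is moved stays moved. The work goes in short steps, Python scripts to look and compute and a shell command to move; the robot and the scene stay as the last step left them, time stands still between calls to the robot, and variables do not carry over. Pictures are saved under pics/ and viewed, at most 10 in all, crops included, and the job is handed in when it is done.

```bash
mkdir -p pics; ls
cat > h.py <<'E'
import numpy as np, cv2
from workcell import readout, imaging, order, silhouettes
from scipy.spatial.transform import Rotation as R
def cam(n):
    c=imaging.read_camera(n); a=np.array(c["attitude"],float)
    c["R"]=a if a.shape==(3,3) else R.from_quat(a).as_matrix()
    return c
def ray(c,px,z):
    d=c["R"]@np.array([(px[0]-c["cx"])/c["fx"],(px[1]-c["cy"])/c["fy"],1])
    o=np.array(c["origin"]); return o+d*(z-o[2])/d[2]
def proj(c,P):
    p=(np.array(P)-np.array(c["origin"]))@c["R"]
    return np.array([c["cx"]+c["fx"]*p[0]/p[2],c["cy"]+c["fy"]*p[1]/p[2]])
E
python3 - <<'E'
from h import *
for n in("top","scene"):
    c=cam(n); cv2.imwrite(f"pics/{n}0.png",c["image"][:,:,::-1])
    print(n,c["origin"],c["attitude"],c["fx"],c["cx"],c["cy"])
    for t,z in(("tongs_grip",.055),("rest",.0),("plate_orange",.012),("plate_dark",.012),("plate_pink",.012),("orange_mid",.027),("dark_mid",.027),("pink_mid",.027),("marker_green",.02),("marker_red1",.02),("jar_a",.05),("jar_b",.05)):
        for d in silhouettes(n,t)[:3]:
            print(t,round(d["conf"],2),np.round(d["pixel"]),int(d["pixels"].sum()),np.round(ray(c,d["pixel"],z)[:2],3))
o=readout.get_obs();print(o)
E
```

```text
pics
top [0.36301674 0.06360026 1.01702096] [ 0.73827947 -0.66595793  0.0711072  -0.07992015] 412.5185601054294 276.8045541690198 207.82046679579253
tongs_grip 0.85 [459. 239.] 934 [ 0.541 -0.346]
rest 0.93 [442. 251.] 2052 [ 0.516 -0.329]
plate_orange 0.87 [203. 218.] 747 [0.535 0.266]
plate_dark 0.87 [270. 198.] 690 [0.604 0.108]
plate_pink 0.67 [322. 218.] 704 [ 0.565 -0.026]
orange_mid 0.56 [200. 211.] 137 [0.549 0.274]
dark_mid 0.41 [262. 193.] 108 [0.612 0.128]
dark_mid 0.23 [455. 242.] 899 [ 0.537 -0.348]
marker_green 0.62 [316. 189.] 82 [ 0.636 -0.006]
marker_green 0.38 [410. 157.] 797 [ 0.745 -0.235]
marker_red1 0.38 [203. 190.] 43 [0.605 0.275]
jar_a 0.97 [408. 154.] 816 [ 0.739 -0.222]
jar_a 0.61 [117. 245.] 906 [0.444 0.451]
jar_a 0.52 [266. 195.] 703 [0.601 0.115]
jar_b 0.97 [408. 154.] 816 [ 0.739 -0.222]
jar_b 0.61 [117. 245.] 906 [0.444 0.451]
jar_b 0.52 [266. 195.] 703 [0.601 0.115]
scene [1.26882339 0.81056311 0.82123541] [ 0.32686946  0.83081699 -0.4196496  -0.16368779] 457.30300984690666 282.73359029795785 203.1660930441187
tongs_grip 0.57 [207. 149.] 351 [ 0.54  
[... 805 characters left out ...]
7384,  0.50091393, -0.42699236,  1.55038101,  0.2207913 ,
        1.13828888, -0.21029701]), 'qvel': array([-4.40456162e-04, -1.24116074e-04, -1.39096477e-03, -1.45833823e-03,
       -4.47629449e-05, -2.32456378e-04,  1.18624417e-03]), 'joint_efforts': array([ 1.59450633e-05, -5.69350362e+01, -5.81063390e+00, -2.81345129e+01,
        1.26888874e-02,  1.63686094e-03, -1.21560157e-05]), 'ee_pos': array([0.17636337, 0.62562876, 0.24230816]), 'orientation': array([ 1.36970353e-01,  9.90575147e-01,  1.79049466e-05, -2.17888445e-05]), 'wrist_force': array([0.62457086, 0.38543652, 0.01544089]), 'torque': array([0.02374347, 0.02843695, 0.0647625 ]), 'finger_force': 0.0, 'width': 0.08529681113367818}
```

Run:
```python
import cv2
t=cv2.imread("pics/top0.png");s=cv2.imread("pics/scene0.png")
cv2.imwrite("pics/tcrop.png",cv2.resize(t[130:290,170:510],None,fx=2.35,fy=2.35,interpolation=cv2.INTER_CUBIC))
cv2.imwrite("pics/tongs.png",cv2.resize(t[200:300,390:520],None,fx=6,fy=6,interpolation=cv2.INTER_CUBIC))
```

```text
(no output)
```

View pics/tcrop.png

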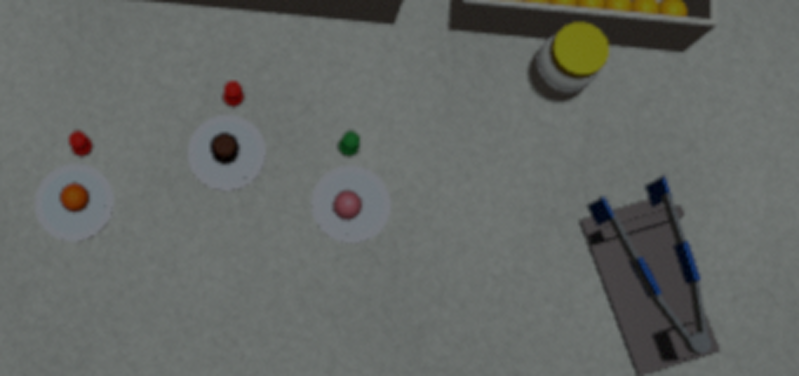

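View pics/tongs.png

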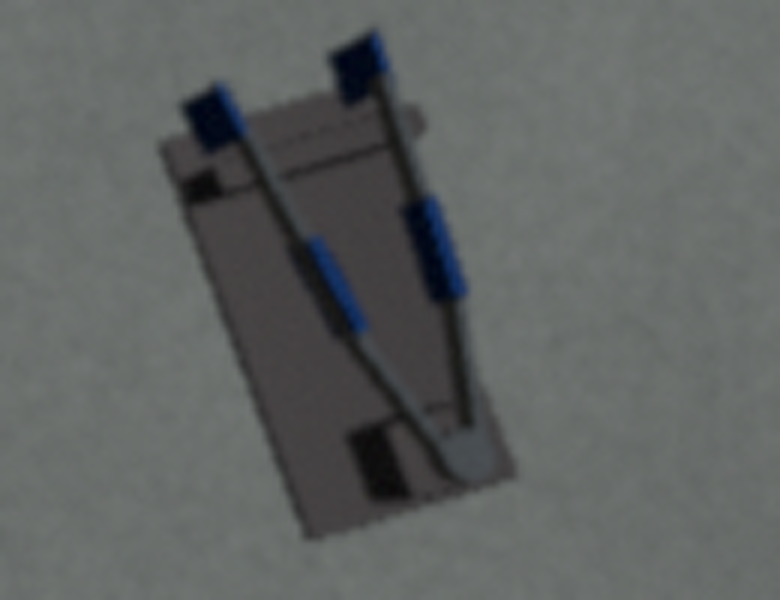

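View pics/scene0.png

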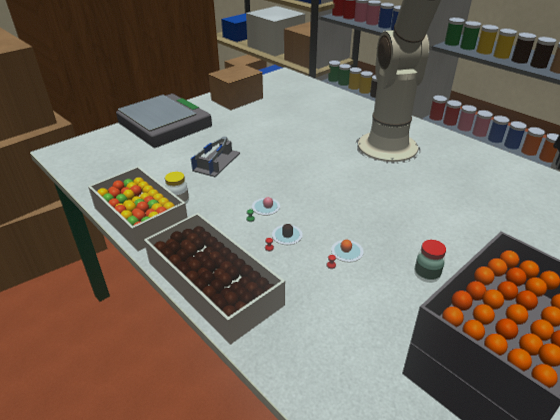

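Run:
```python
from h import *
c=cam("top")
P=lambda p,z: ray(c,(p[0]/6+390-.4,p[1]/6+200-.4),z)[:2]
pl,pr=P((338,286),.067),P((449,247),.067); jl,jr=P((230,110),.062),P((379,60),.062); h=P((468,455),.060)
g=(pl+pr)/2;j=(jl+jr)/2
ang=lambda v:np.arctan2(v[1],v[0])
print("grip",g,"jaw",j,"hinge",h,"gap",np.linalg.norm(pl-pr),np.linalg.norm(jl-jr))
print("yaw h-j",ang(j-h),"g-j",ang(j-g),"perp",ang(pl-pr)-np.pi/2,ang(jl-jr)-np.pi/2,"len",np.linalg.norm(j-h),np.linalg.norm(g-h))
# model check
u=(j-h)/np.linalg.norm(j-h);print("grip from line",h+78*u/1000, j-77*u/1000)
# sweets, plates: colour/both-camera
s=cam("scene")
for t,z in(("plate_pink",.012),("pink_mid",.027),("marker_green",.02),("rest",0),("tongs_grip",.05)):
    for n,cc in(("top",c),("scene",s)):
        for d in silhouettes(n,t)[:4]: print(t,n,round(d["conf"],2),np.round(d["pixel"]),np.round(ray(cc,d["pixel"],z)[:2],4))
im=cv2.cvtColor(c["image"],cv2.COLOR_RGB2HSV)
roi=c["image"][195:235,300:340].astype(int)
m=(roi[...,0]-roi[...,1]>25)
y,x=np.nonzero(m);print("pink px",x.mean()+300,y.mean()+195,len(x),ray(c,(x.mean()+300,y.mean()+195),.028)[:2])
o=readout.get_obs();q=R.from_quat(o["orientation"]).as_matrix();print("tool y",q[:,1],o["ee_pos"])
```

```text
grip [ 0.52573568 -0.33270171] jaw [ 0.59501514 -0.29918601] hinge [ 0.45725966 -0.36469216] gap 0.04662449154549224 0.06352461669867701
yaw h-j 0.4438764441670303 g-j 0.45058387111208115 perp 0.43240275620019064 0.42420518716857303 len 0.15253729782040176 0.07558012269720309
grip from line [ 0.52770097 -0.33119557] [ 0.52547692 -0.33225316]
plate_pink top 0.88 [324. 218.] [ 0.5659 -0.0303]
plate_pink top 0.59 [442. 241.] [ 0.5388 -0.3232]
plate_pink scene 0.88 [263. 209.] [ 0.5875 -0.0106]
pink_mid top 0.45 [319. 216.] [ 0.5682 -0.0175]
pink_mid top 0.28 [116. 244.] [0.4494 0.4634]
pink_mid scene 0.61 [268. 202.] [ 0.5671 -0.013 ]
marker_green scene 0.57 [249. 218.] [0.6509 0.0008]
rest top 0.65 [441. 251.] [ 0.5165 -0.3263]
rest scene 0.77 [218. 162.] [ 0.5155 -0.3317]
tongs_grip top 0.83 [457. 237.] [ 0.5454 -0.3429]
tongs_grip scene 0.8 [207. 150.] [ 0.54   -0.3546]
pink px 317.5 216.62222222222223 90 [ 0.56534751 -0.01393422]
tool y [2.71308389e-01 9.62492471e-01 3.95644246e-05] [0.1763304  0.62562926 0.2423156 ]
```

The green marker (top crop, 349,143) stands at the pink sweet (347,205). The tongs lie on the rest, with the grip near full-image pixel (456,244) and the jaws pointing up and left. Moving there by an arc.

```bash
python3 -m handwheel '[[1,0.027,-0.036,0,-0.1],[1,0.027,-0.036,0,-0.1],[1,0.027,-0.036,0,-0.1],[1,0.027,-0.036,0,-0.1],[1,0.027,-0.036,0,-0.1],[1,0.027,-0.036,0,-0.1],[1,0.027,-0.036,0,-0.1],[1,0.027,-0.036,0,-0.1],[1,0.027,-0.036,0,-0.1],[1,0.027,-0.036,0,-0.1],[1,0.027,-0.036,0,-0.1],[1,0.027,-0.036,0,-0.1]]'
python3 -m handwheel '[[1,0,-0.04,0,-0.1],[1,0,-0.04,0,-0.1],[1,0,-0.04,0,-0.1],[1,0,-0.04,0,-0.1],[1,0,-0.04,0,-0.1],[1,0,-0.04,0,-0.1],[1,0,-0.04,0,-0.1],[1,0,-0.04,0,-0.1],[1,0,-0.04,0,-0.1],[1,0,-0.04,0,-0.1],[1,0,-0.04,0,-0.1],[1,0,0,0,0]]'
python3 - <<'E'
from h import *
o=readout.get_obs();q=R.from_quat(o["orientation"]).as_matrix();e=o["ee_pos"]
print(o["time"],e,np.arctan2(q[1,1],q[0,1]),q[:,2],o["joint_pos"],"todo",np.array([.526,-.332])-e[:2],.44-np.pi/2-np.arctan2(q[1,1],q[0,1]))
E
```

```text
time: 3.1
ee_pos: [0.5013, 0.1922, 0.2427]
orientation: [0.674, 0.739, 0.0, 0.0]
wrist_force: [0.2, 0.8, 0.5]
width: 0.0854
finger_force: 0.0
time: 4.3
ee_pos: [0.4989, -0.2534, 0.2429]
orientation: [0.962, 0.274, -0.0, 0.002]
wrist_force: [-0.4, -0.0, 1.2]
width: 0.0853
finger_force: 0.0
4.3 [ 0.49888137 -0.25341028  0.24287828] -1.0148492795155835 [ 5.14101913e-04 -4.41482576e-03 -9.99990122e-01] [ 0.08979433  0.32025325  0.4048814   1.80685329 -0.13995008  1.04063273
 -0.4679209 ] todo [ 0.02711863 -0.07858972] -0.11594704727931315
```

```bash
python3 -m handwheel '[[1,0.009,-0.026,0,-0.04],[1,0.009,-0.026,0,-0.04],[1,0.009,-0.0265,0,-0.036],[1,0,0,-0.03,0],[1,0,0,-0.03,0],[1,0,0,-0.03,0],[1,0,0,-0.03,0],[1,0,0,-0.02,0],[1,0,0,0,0]]'
python3 - <<'E'
from h import *
c=cam("top"); s=cam("scene")
a=cv2.resize(c["image"][180:300,380:530,::-1],None,fx=2.6,fy=2.6*1,interpolation=cv2.INTER_CUBIC)
b=cv2.resize(s["image"][90:210,140:290,::-1],None,fx=2.6,fy=2.6,interpolation=cv2.INTER_CUBIC)
cv2.imwrite("pics/a1.png",np.hstack([a,b]))
o=readout.get_obs();print(o["time"],o["ee_pos"])
E
```

```text
time: 5.2
ee_pos: [0.5255, -0.3225, 0.099]
orientation: [0.975, 0.224, -0.002, -0.002]
wrist_force: [0.7, 0.5, 1.2]
width: 0.085
finger_force: 0.0
5.3 [ 0.5276007  -0.32443213  0.10250381]
```

View pics/a1.png

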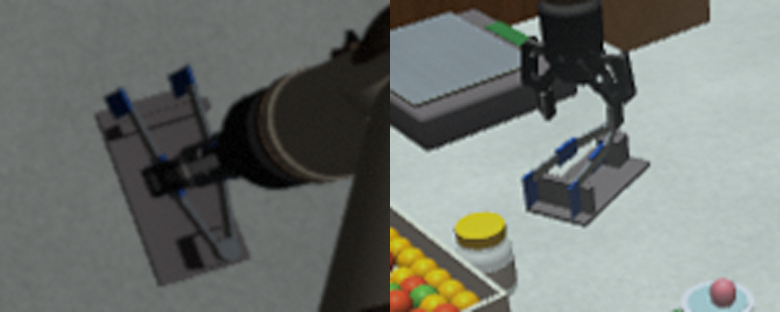

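The gripper is above the grip plates (left half, about 175,175), about 7 mm short in y. I'll correct that, descend and squeeze a little.

```bash
python3 -m handwheel '[[1,-0.001,-0.0075,0,0],[1,0,0,-0.02,0],[1,0,0,-0.02,0],[1,0,0,-0.017,0],[1,0,0,0,0]]'
python3 -m handwheel '[[0.7,0,0,0,0],[0.6,0,0,0,0],[0.56,0,0,0,0],[0.54,0,0,0,0],[0.54,0,0,0,0],[0.54,0,0,0,0]]'
```

```text
time: 5.8
ee_pos: [0.5253, -0.332, 0.0439]
orientation: [0.975, 0.223, -0.001, -0.001]
wrist_force: [-1.5, 0.1, -0.5]
width: 0.0852
finger_force: 0.0
time: 6.4
ee_pos: [0.5282, -0.3336, 0.0477]
orientation: [0.975, 0.223, 0.002, 0.002]
wrist_force: [0.2, -0.9, 5.7]
width: 0.0464
finger_force: 8.7
```

```bash
python3 -m handwheel '[[0.53,0,0,0,0],[0.53,0,0,0.01,0],[0.53,0,0,0.015,0],[0.53,0,0,0.02,0],[0.53,0,0,0.025,0],[0.53,0,0,0.025,0],[0.53,0,0,0.015,0],[0.53,0,0,0,0],[0.53,0,0,0,0]]'
python3 - <<'E'
from h import *
c=cam("top"); s=cam("scene")
cv2.imwrite("pics/t2full.png",c["image"][:,:,::-1])
a=cv2.resize(c["image"][180:300,390:540,::-1],None,fx=2.6,fy=2.6*1,interpolation=cv2.INTER_CUBIC)
b=cv2.resize(s["image"][70:190,140:290,::-1],None,fx=2.6,fy=2.6,interpolation=cv2.INTER_CUBIC)
cv2.imwrite("pics/a2.png",np.hstack([a,b]))
o=readout.get_obs();q=R.from_quat(o["orientation"]).as_matrix();print(o["time"],o["ee_pos"],o["width"],o["finger_force"],o["wrist_force"],np.arctan2(q[1,1],q[0,1])+np.pi/2)
E
```

```text
time: 7.3
ee_pos: [0.5262, -0.3321, 0.1553]
orientation: [0.975, 0.224, 0.0, -0.0]
wrist_force: [0.1, -0.1, -1.2]
width: 0.0456
finger_force: 6.6
7.4 [ 0.52552371 -0.33165267  0.15398605] 0.04516495151035053 6.613235273980536 [-0.53761974  0.657852   -1.51217148] 0.4510257773890285
```

View pics/a2.png

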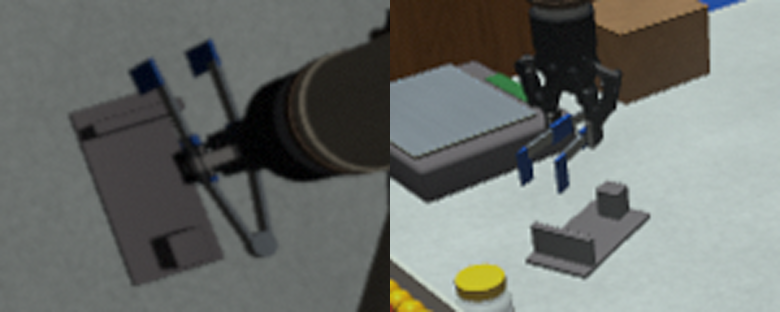

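Tongs lifted cleanly, level and slightly squeezed, with the rest empty below. Carrying them over the pink sweet.

```bash
python3 -m handwheel '[[0.53,-0.001,0.01,0,0],[0.53,-0.002,0.02,0,0],[0.53,-0.004,0.035,0,0],[0.53,-0.004,0.04,0,0],[0.53,-0.004,0.04,0,0],[0.53,-0.004,0.04,0,0],[0.53,-0.004,0.04,0,0],[0.53,-0.004,0.035,0,0],[0.53,-0.002,0.02,0,0],[0.53,-0.001,0.005,0,0],[0.53,0,0,0,0],[0.53,0,0,0,0]]'
python3 -m handwheel '[[0.53,0,0,-0.015,0],[0.53,0,0,-0.02,0],[0.53,0,0,-0.015,0],[0.53,0,0,0,0],[0.53,0,0,0,0]]'
python3 - <<'E'
from h import *
c=cam("top"); s=cam("scene")
o=readout.get_obs();q=R.from_quat(o["orientation"]).as_matrix();yaw=np.arctan2(q[1,1],q[0,1])+np.pi/2
e=o["ee_pos"];print(o["time"],e,o["width"],o["finger_force"],o["wrist_force"],yaw)
a=cv2.resize(c["image"][170:270,275:375,::-1],None,fx=4,fy=4,interpolation=cv2.INTER_CUBIC)
b=cv2.resize(s["image"][130:230,210:310,::-1],None,fx=4,fy=4,interpolation=cv2.INTER_CUBIC)
cv2.imwrite("pics/a3.png",np.hstack([a,b]))
J=e+[.077*np.cos(yaw),.077*np.sin(yaw),.0145]  # jaw paddle top
for P in (J,[.5655,-.014,.028]):
    print("top crop",(proj(c,P)-[275,170]+.5)*4,"scene crop",(proj(s,P)-[210,130]+.5)*4+[400,0])
E
```

```text
time: 8.6
ee_pos: [0.4962, -0.0487, 0.1551]
orientation: [0.975, 0.223, -0.0, 0.0]
wrist_force: [0.3, 0.0, -0.8]
width: 0.0453
finger_force: 6.6
time: 9.1
ee_pos: [0.4962, -0.0489, 0.1053]
orientation: [0.975, 0.222, -0.0, 0.0]
wrist_force: [-0.8, -0.6, -0.9]
width: 0.0458
finger_force: 6.6
9.2 [ 0.49703261 -0.04828082  0.10607505] 0.04549626854848928 6.616534588392824 [ 0.34164702 -0.69083078 -0.69515054] 0.44945810305248735
top crop [189.56652989 154.86935866] scene crop [628.49171984 181.31629194]
top crop [172.12790489 188.25584864] scene crop [633.07900254 287.42740141]
```

View pics/a3.png

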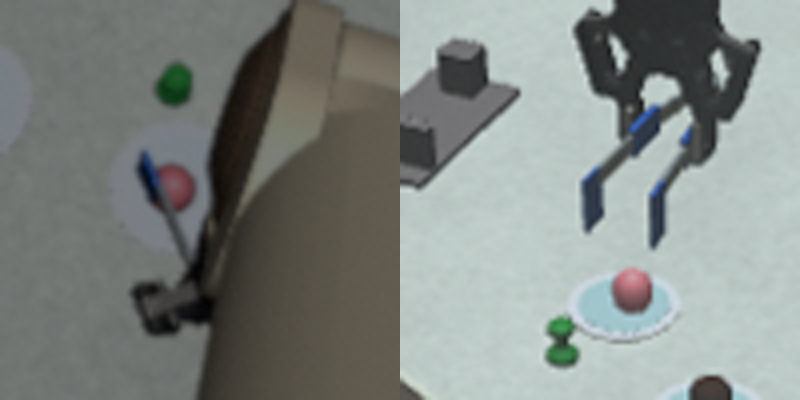

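Right half: the jaws hang above and around the pink sweet (632,290), centred within about 2 mm. Left half: the left paddle at (150,168) agrees. Descending.

```bash
python3 -m handwheel '[[0.53,-0.002,0.001,-0.01,0],[0.53,0,0,-0.012,0],[0.53,0,0,-0.012,0],[0.53,0,0,-0.012,0],[0.53,0,0,-0.008,0],[0.53,0,0,-0.004,0],[0.53,0,0,0,0],[0.53,0,0,0,0]]'
python3 - <<'E'
from h import *
s=cam("scene"); c=cam("top")
b=cv2.resize(s["image"][150:230,210:310,::-1],None,fx=4,fy=4,interpolation=cv2.INTER_CUBIC)
a=cv2.resize(c["image"][170:250,275:375,::-1],None,fx=4,fy=4,interpolation=cv2.INTER_CUBIC)
cv2.imwrite("pics/a4.png",np.hstack([a,b]))
o=readout.get_obs();print(o["time"],o["ee_pos"],o["width"],o["finger_force"],o["wrist_force"])
E
```

```text
time: 10.0
ee_pos: [0.4946, -0.0465, 0.0474]
orientation: [0.975, 0.223, 0.0, 0.0]
wrist_force: [0.8, -0.0, -1.6]
width: 0.0455
finger_force: 6.6
10.1 [ 0.49477701 -0.04644104  0.0477244 ] 0.04540801823818586 6.61610979877878 [ 0.17021202  0.65950069 -0.20402828]
```

View pics/a4.png

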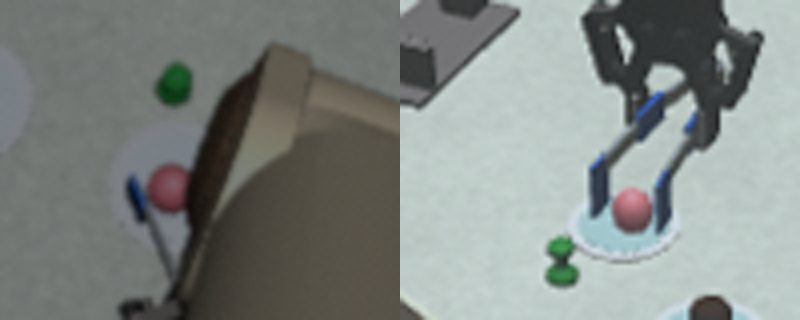

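Run:
```python
from h import *
c=cam("top"); s=cam("scene")
f=lambda p:(p[0]/4+275-.5,p[1]/4+170-.5); g=lambda p:((p[0]-400)/4+210-.5,p[1]/4+150-.5)
u=np.array([np.cos(.45),np.sin(.45)]);v=np.array([-u[1],u[0]])
o=readout.get_obs();e=o["ee_pos"][:2]
def rep(n,P): print(n,np.round(P[:2],4),"along",round((P[:2]-e)@u*1000,1),"left",round((P[:2]-e)@v*1000,1))
rep("sweet top",ray(c,f((170,188)),.027));rep("sweet scene",ray(s,g((632,211)),.027))
rep("L front top",ray(c,f((131,176)),.062));rep("L rear top",ray(c,f((145,213)),.062));
rep("R mid scene",ray(s,g((597,160)),.062));rep("L mid scene",ray(s,g((663,177)),.062))
```

```text
sweet top [ 0.5657 -0.0128] along 78.5 left -0.6
sweet scene [ 0.5681 -0.0123] along 80.9 left -1.2
L front top [0.5634 0.0134] along 87.8 left 24.0
L rear top [0.5421 0.0033] along 64.2 left 24.1
R mid scene [ 0.5762 -0.0405] along 75.9 left -30.1
L mid scene [0.5555 0.0083] along 78.4 left 22.8
```

```bash
python3 -m handwheel '[[0.5,0,0,0,0],[0.47,0,0,0,0],[0.44,0,0,0,0],[0.41,0,0,0,0],[0.38,0,0,0,0],[0.35,0,0,0,0],[0.3,0,0,0,0],[0.2,0,0,0,0],[0.2,0,0,0,0],[0.2,0,0,0,0]]'
```

```text
time: 11.2
ee_pos: [0.4944, -0.0465, 0.0474]
orientation: [0.975, 0.223, 0.0, 0.0]
wrist_force: [-0.3, 0.6, 0.8]
width: 0.0349
finger_force: 59.0
```

```bash
python3 -m handwheel '[[0.2,0,0,0.005,0],[0.2,0,0,0.01,0],[0.2,0,0,0.015,0],[0.2,0,0,0.02,0],[0.2,0,0,0.025,0],[0.2,0,0,0.025,0],[0.2,0,0,0.025,0],[0.2,0,0,0.02,0],[0.2,0,0,0.015,0],[0.2,0,0,0.01,0],[0.2,0,0,0,0],[0.2,0,0,0,0]]'
python3 - <<'E'
from h import *
s=cam("scene"); c=cam("top")
b=s["image"][60:260,150:400,::-1]; a=c["image"][130:330,170:420,::-1]
cv2.imwrite("pics/a5.png",cv2.resize(np.hstack([a,b]),None,fx=1.6,fy=1.6,interpolation=cv2.INTER_CUBIC))
o=readout.get_obs();print(o["time"],o["ee_pos"],o["width"],o["finger_force"],o["wrist_force"])
E
```

```text
time: 12.4
ee_pos: [0.494, -0.0462, 0.2171]
orientation: [0.975, 0.224, -0.0, -0.0]
wrist_force: [0.4, 0.0, -1.8]
width: 0.035
finger_force: 59.1
12.5 [ 0.49359296 -0.0463192   0.21644281] 0.035159596990827206 59.11248117685318 [ 0.3548164   0.35038402 -1.41506772]
```

View pics/a5.png

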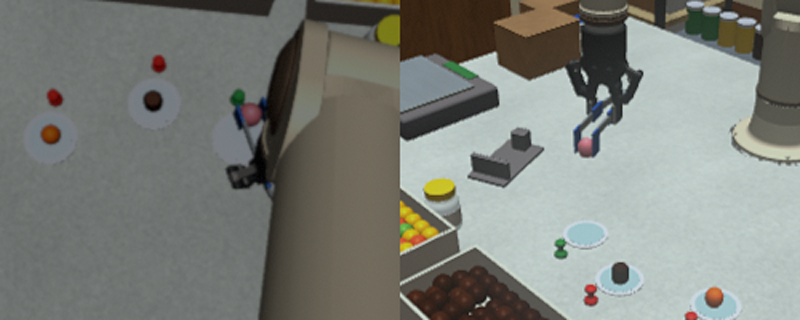

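The pink sweet is in the jaws (right half, 587,147), about 19 cm up. Its plate is empty and everything else is in place.

```bash
python3 -c "
from workcell import order;print(order.finish_job())"
```

```text
the job is handed in; nothing more can be done
None
```

I took the pink sweet, the one by the green marker, in the squeezed tongs, held it about 19 cm above the table and handed the job in; in the last picture the other two sweets, the markers and the yellow-capped jar stood where they were (the red-capped jar was out of frame).

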